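Walk the tube block round against the fence

ROBOT

A 7-joint arm with a two-finger parallel gripper is mounted at the origin on a cart in front of the work surface, level with it; the furniture and walls round the work are solid. World frame = base frame: x ahead of the robot, y to its left, z up, the work surface at z = 0. Lengths are in m, angles in degrees, forces in N, time in s.
With the tool pointing down it reaches from about 0.425 to 0.875 m from the base axis. Payload 4.7 kg.
Tool frame: the origin (TCP) lies between the finger pads; the fingertips stand 19 mm ahead of it and the grasp point (between the pads) is the TCP; x points along the fingers, z is the direction in which the jaws open and shut, and the axes are right-handed (so a half turn about x gives the same grasp; the last joint's range is limited). The gripper opens to 87 mm and grips with 3 to 60 N. Pads are 19 mm wide; open, the fingers measure 117 mm over their backs; the gripper's body (75 mm by 190 mm) begins 51 mm behind the grasp point.
Start: joints at [69.276, 18.392, -4.016, 83.108, 1.295, 78.541, -3.26], TCP at [0.239, -0.605, 0.218] pointing down, gripper open.
Joint ranges: [-163.93, 163.93], [-17.29, 119.83], [-79.2, 71.16], [3.27, 140.29], [-89.18, 269.18], [5.43, 117.66], [-154.24, 154.24]. Speed limits (degrees/s): [147.25, 147.25, 180, 180, 180, 180, 180].

INTERFACE

Orientations are given as [roll, pitch, yaw] about the fixed x, y, z axes, in that order (R = Rz(yaw) Ry(pitch) Rx(roll)).
In Python, from cell import monitor, read_camera, camera_model, env, regions_of gives the robot as it stands. The module is installed in compiled form; this text tells all that it offers.
- The arm moves only by the tool step_arm, never from a script. Its argument "deltas" is a list of rows, each a list of 5 numbers: the gripper's target within -1 to 1 (fully open at 1, half-way at 0, shut at -1), then the shift along the tool's x, y, z in m, then the turn about the tool's x in degrees. A call has 1 to 12 rows; each row is the pose to reach, as a shift and turn from the pose commanded when the call began, along the tool's axes at that moment; what a row does not reach only later rows make up. A row lasts 1/8 s, in which the tool goes at most 62.5 mm and 10.7 degrees, less where a joint would pass 70% of its speed; a pose out of reach is approached as far as the arm can. A call with a gripper value outside its range is refused whole. The fingers move at their own pace and stop on an object; "newtons" is the grip in N (left out, the last holds). Time passes only in rows, so rows that repeat a pose let the fingers close. It gives the time, the measured TCP pose, the force and the opening at its end, in the units of the state.
- monitor.get_obs(): the state, without advancing time (a new reading comes with each control period).
- read_camera(name): name is "scene" or "side" or "wrist"; returns (picture, depth): 400x640x3 uint8, red, green, blue; 400x640 float32, m along the optical axis (not along the pixel's ray), 0 where there is no reading.
- camera_model(name): a dict with "fx", "fy", "cx", "cy" (pixels), "k1" (the pictures are not rectified: a ray, as slopes to the right and down, at radius r is drawn at 1 + k1 r^2 times it, then the intrinsics apply), "xyz" and "attitude" of the camera in the world. Camera axes: x right, y down, z forward; pixel columns grow to the right and rows downward; lengths in m; the calibration is good to about 2 mm. A picture is of the moment at which its call begins: read the wrist's pose just before it. camera_model takes no time and is no camera call; for the wrist camera it gives the pose at the moment of the call.
- env.sign_off(): hands the job in, once; it reports no verdict.
Trained networks look in the newest picture that a camera, given by its name, has taken for a name from the list of things; names that differ only in an ending like _2 or _b are one class to them, and where a whole thing is asked for, a point or a joint stands for the part that bears it (a point fixed in the world has none). Each returns a list of dicts, best first, with "p" (0 to 1); they miss things now and then, are a little off and sometimes report something else, mostly with a low value. They report only what shows in the picture. A call takes as long as a camera call.
- regions_of(camera, thing): "pixels" (400x640 bool, what is visible of it) and "pixel" ([column, row] in pixels, amid what is visible of it).
The state is a dict: "time_s": time; "qpos": joint angles; "joint_velocities": joint speeds; "effort": joint torques, N m; "tool_pos": TCP position; "tool_rot": TCP orientation; "force": force on the tool from outside, world axes, zero at the start; "wrist_torque": the same for the moment, N m; "grip_width": finger opening in m.
Only numpy, scipy, OpenCV 4.12 (cv2) and the standard library are available. Lean on these libraries where they do the work, as an engineer would, in place of code of your own. Each camera call takes 0.05 s, during which the arm holds its last target. There are 200 camera calls.

TASK

The heavy aluminium tube block stands askew on the worktop. Pushing with the fingers only, at whichever corner needs it, walk it round until either of its long sides lies flush and flat against the front of the fixed aluminium fence, neither end of the block sticking out past an end of the fence. Slide it only: do not grasp, lift or tip it, leave the other things on the worktop where they stand, and finish with the hand clear.

Things in the scene. Friction and masses are not known exactly. Their poses are not given: they have to be found in the camera images.
- block: Loose block of bare aluminium with 4 x 6 round wells in its top: 96 mm (x) by 150 mm (y) by 48 mm high, about 1.3 kg, friction on the worktop about 0.6. Flat upright sides: the two long ones at x = -48 and +48 mm, the ends at y = -75 and +75 mm. Origin: centre of its underside. Either long side may face the fence. Pushed squarely on a long side near one end, it turns about a point some 40 mm beyond its middle.
- fence: Fixed fence: aluminium angle bar, 250 mm long (its y, -125 to +125 mm), 36 mm high, its foot with two black thumb screws behind it, 38 mm deep in all. Origin: worktop height, middle of its front face; x points backwards out of the rear, so the block stands on the -x side and, when flush, has its centre at x = -48 mm; z up.
- carton: Small teal carton, 45 x 74 x 30 mm, loose bystander; origin at the centre of its underside. It lies in front of a fixed grey drawer cabinet (150 mm high, behind and right of the block) and a fixed tissue box (156 mm high, further right): keep the hand above or clear of both.
- counter: Grey hand tally counter, 73 x 52 x 24 mm, loose bystander; origin on its underside.
- tape: Roll of cream tape lying flat, 104 mm across, 25 mm high, loose bystander; origin at the centre of its underside.
- loupe: Small black standing loupe, 36 mm across, 34 mm high, loose bystander behind the fence; origin at the centre of its underside.
- bottle: White plastic bottle with a red screw cap, 52 mm across, 123 mm high, loose bystander; origin at the centre of its underside.

How it is judged:
By the outcome, as a careful person would: the job done as asked, in the order asked, and still so for the second after the job is handed in, with the robot touching nothing.
It also fails if it takes over 72 s, if anything falls off the work surface, if the arm or the gripper's body presses on something with over 40 N, if the wrist force passes 120 N, or if a joint passes its speed limit or range.

## Working session

There is one attempt and no reset: what is moved stays moved. The work goes in short steps, Python scripts to look and compute and a tool call to move; the robot and the scene stay as the last step left them, time stands still between calls to the robot, and variables do not carry over. Pictures are saved under pics/ and viewed, about 8 in all and at most 12, crops included, and the job is handed in when it is done.

Besides the shell and the picture viewer there is one more tool, called after "Request:" as name([rows], argument=value, ...), one row to a line, values as JSON. step_arm: Moves the arm, as the interface text tells. Its arguments: {"type":"object","properties":{"deltas":{"type":"array"},"newtons":{"type":"number"}},"required":["deltas"]}

```bash
mkdir -p pics
cat > h.py <<'E'
import numpy as np, cv2
from scipy.spatial.transform import Rotation as R
from cell import monitor, read_camera, camera_model, env, regions_of
def cam(name):
    m=camera_model(name); pic,d=read_camera(name); return m,pic,d
def rot(a):
    a=np.array(a,float)
    return a if a.shape==(3,3) else R.from_euler('xyz',a,degrees=True).as_matrix()
def cloud(m,d):
    v,u=np.mgrid[0:400,0:640]
    K=np.array([[m['fx'],0,m['cx']],[0,m['fy'],m['cy']],[0,0,1]])
    p=cv2.undistortPoints(np.stack([u,v],-1).reshape(-1,1,2).astype(float),K,np.array([m['k1'],0,0,0,0])).reshape(400,640,2)
    P=np.concatenate([p*d[...,None],d[...,None]],-1)
    W=P@rot(m['attitude']).T+np.array(m['xyz']); W[d==0]=np.nan
    return W
def save(n,pic): cv2.imwrite('pics/'+n,pic[...,::-1])
E
python3 - <<'E'
from h import *
o=monitor.get_obs(); print({k:np.round(v,3) for k,v in o.items()})
for c in ['scene','side']:
    m,pic,d=cam(c); save(c+'0.png',pic); W=cloud(m,d); print(c,m); np.save(c+'W.npy',W)
    for t in ['block','fence','carton','counter','tape','loupe','bottle']:
        for r in regions_of(c,t)[:2]:
            P=W[r['pixels']]; P=P[~np.isnan(P[:,0])]
            print(t,round(r['p'],2),r['pixel'],len(P), np.round(np.median(P,0),3) if len(P) else '', np.round(np.percentile(P,[2,98],axis=0),3).tolist() if len(P) else '')
E
```

```text
{'time_s': np.float64(0.0), 'qpos': array([69.276, 18.438, -4.016, 83.174,  1.296, 78.541, -3.26 ]), 'joint_velocities': array([-0.003, -0.009, -0.118,  0.017,  0.113, -0.145,  0.025]), 'effort': array([-0.0000e+00, -4.9129e+01, -4.0400e-01, -3.1252e+01, -6.4000e-02,
        4.4000e-02,  0.0000e+00]), 'tool_pos': array([ 0.238, -0.604,  0.217]), 'tool_rot': array([-176.577,   89.892,  114.958]), 'force': array([-0.791,  0.06 ,  0.842]), 'wrist_torque': array([-0.016, -0.039,  0.032]), 'grip_width': np.float64(0.087)}
scene {'fx': 520.1908938095366, 'fy': 520.1908938095366, 'cx': 313.96824729633846, 'cy': 198.89565705170136, 'k1': -0.0823394680148534, 'xyz': array([0.02730317, 0.77278541, 1.1580803 ]), 'attitude': array([-143.09959151,    0.71293876, -145.20365816])}
block 0.93 [292.5, 212.5] 2155 [0.544 0.156 0.046] [[0.474, 0.081, 0.003], [0.62, 0.224, 0.052]]
fence 0.96 [219.5, 234.4] 1165 [0.675 0.306 0.008] [[0.591, 0.209, 0.001], [0.771, 0.386, 0.039]]
carton 0.56 [328.5, 153.9] 442 [ 0.583 -0.073  0.028] [[0.562, -0.113, 0.003], [0.612, -0.042, 0.035]]
counter 0.75 [368.0, 173.
[... 1038 characters left out ...]
0.28 [347.7, 173.3] 167 [ 0.459 -0.087  0.02 ] [[0.437, -0.116, -0.0], [0.485, -0.071, 0.025]]
fence 0.19 [339.7, 136.6] 439 [ 0.508 -0.215  0.067] [[0.486, -0.235, 0.007], [0.533, -0.206, 0.123]]
carton 0.91 [309.4, 168.8] 321 [ 0.581 -0.071  0.028] [[0.56, -0.161, 0.0], [0.608, -0.044, 0.033]]
counter 0.7 [349.0, 174.5] 145 [ 0.458 -0.085  0.02 ] [[0.438, -0.11, 0.003], [0.482, -0.072, 0.025]]
tape 0.82 [375.9, 147.9] 487 [ 0.401 -0.249  0.018] [[0.356, -0.303, -0.002], [0.449, -0.203, 0.026]]
loupe 0.56 [226.9, 277.1] 281 [0.678 0.384 0.029] [[0.663, 0.35, -0.002], [0.715, 0.397, 0.034]]
bottle 0.96 [340.1, 138.8] 435 [ 0.508 -0.215  0.065] [[0.486, -0.234, 0.006], [0.533, -0.206, 0.123]]
```

View pics/scene0.png

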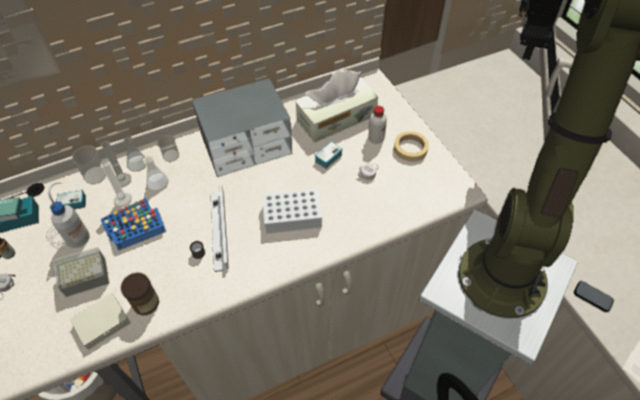

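```bash
cat >> h.py <<'E'
def rect_fit(mask,W,zlo,zhi):
    P=W[mask]; P=P[(P[:,2]>zlo)&(P[:,2]<zhi)]
    return cv2.minAreaRect((P[:,:2]*1000).astype(np.float32)),P
def model_fit(P,L,Wd,p0):
    # fit rectangle of known size LxWd (mm; L along local y) to top points: robust outline
    from scipy.optimize import minimize
    P=P[:,:2]*1000
    def inside(p):
        a=np.radians(p[2]);c,s=np.cos(a),np.sin(a);D=P-p[:2]
        x=D@[c,s];y=D@[-s,c]
        return x,y
    def cost(p):
        x,y=inside(p)
        ex=np.maximum(np.abs(x)-Wd/2,0);ey=np.maximum(np.abs(y)-L/2,0)
        return np.sum(np.minimum(np.hypot(ex,ey),8))
    best=min((minimize(cost,[p0[0]+dx,p0[1]+dy,p0[2]+da],method='Nelder-Mead',options=dict(initial_simplex=np.array([[0,0,0],[6,0,0],[0,6,0],[0,0,5]])+[p0[0]+dx,p0[1]+dy,p0[2]+da])) for dx in(-3,3) for dy in (-3,3) for da in(-3,3)),key=lambda r:r.fun)
    return best.x,best.fun/len(P)
E
python3 - <<'E'
from h import *
for c in ['scene','side']:
    m,pic,d=cam(c);W=cloud(m,d)
    for t,z in [('block',(.04,.056)),('fence',(.03,.045)),('fence',(-.005,.045)),]:
        r=regions_of(c,t)[0]
        k=cv2.erode(r['pixels'].astype(np.uint8),np.ones((1,1)))>0
        rr,P=rect_fit(k,W,*z); print(c,t,z,rr,len(P))
        if t=='fence' and len(P)>3:
            q=P[:,:2]*1000; mu=q.mean(0);u,s,vt=np.linalg.svd(q-mu); print(mu,vt[0],np.percentile((q-mu)@vt[0],[1,99]),np.percentile((q-mu)@vt[1],[2,50,98]))
        if t=='block': print(np.median(P[:,2]))
E
```

```text
scene block (0.04, 0.056) ((552.9898071289062, 145.9274444580078), (147.58103942871094, 102.02848052978516), 42.086490631103516) 1498
0.04744749614803023
scene fence (0.03, 0.045) ((673.7508544921875, 286.2188720703125), (8.650211334228516, 245.7423858642578), 43.70885467529297) 253
[668.79654346 290.83321141] [-0.69098086  0.72287305] [-127.89849186  114.39101761] [-3.82696966 -0.1509198   4.23676422]
scene fence (-0.005, 0.045) ((687.945556640625, 293.4951171875), (39.55220031738281, 257.0292663574219), 43.796504974365234) 1124
[678.39688345 300.72288907] [-0.69770873  0.71638155] [-130.88246801  114.99031035] [-18.04621161   0.61448673  19.583697  ]
side block (0.04, 0.056) ((550.2042236328125, 145.3488006591797), (152.5233154296875, 99.52208709716797), 41.15740203857422) 1309
0.047164881576966855
side fence (0.03, 0.045) ((673.8868408203125, 284.97149658203125), (8.637353897094727, 249.81332397460938), 43.79389190673828) 251
[663.83780042 295.768353  ] [-0.69105773  0.72279957] [-134.77345659  108.35035269] [-4.32847669  0.02942603  3.72200697]
side fence (-0.005, 0.045) ((691.5831909179688, 280.2154541015625), (45.931724548339844, 281.097900390625), 43.449668884277344) 1282
[674.60075678 302.03118398] [-0.69181009  0.7220795 ] [-143.4148109   111.93500019] [-16.11626998  -1.56759871  19.18276731]
```

The scene picture shows the block at about pixel (292,212), with its long axis nearly perpendicular to the fence, which stands at about (219,230). The carton is at (328,154), and the cabinet and tissue box are behind. The block needs about 88° clockwise, then a straight push. I'll swing its robot-side end from the cabinet side with closed fingers.

```bash
cat >> h.py <<'E'
def tool():
    o=monitor.get_obs(); Rm=rot(o['tool_rot']); p=np.array(o['tool_pos'])
    return p,Rm,np.degrees(np.arctan2(Rm[1,2],Rm[0,2]))
def rows(wps,grip,base=None):
    """wps: list of (x,y,z m, jaw deg). prints rows relative to current pose"""
    p,Rm,j=tool() if base is None else base
    for x,y,z,a in wps:
        d=Rm.T@(np.array([x,y,z])-p); t=(-(a-j)+90)%180-90
        print([grip]+np.round(d,4).tolist()+[round(float(t),1)])
def e(a): a=np.radians(a); return np.array([np.cos(a),np.sin(a)])
FA=43.7; FO=np.array([672.4,284.2])
def tofence(p): d=np.array(p[:2])-FO; return d@e(FA),d@e(FA+90)
E
python3 - <<'E'
from h import *
p,Rm,j=tool(); print(p,np.round(Rm,3),j)
C=np.array([551.6,145.6]);a=41.6
print(tofence(C))
t=(C-58*e(a)+(48+9.5+16)*e(a-90))/1000; print(t,np.hypot(*t))
rows([(*t,.217,a),(*t,.031,a)],-1)
# heights of things along route
W=np.load('sceneW.npy').reshape(-1,3); k=(W[:,2]>.06)&(W[:,0]>.25)&(W[:,0]<.62)&(W[:,1]<.25)&(W[:,1]>-.65)
for y in np.arange(-.6,.2,.1):
    q=W[k&(W[:,1]>=y)&(W[:,1]<y+.1)]; print(round(y,1),len(q),np.round(q.min(0),2) if len(q) else '',np.round(q.max(0),2) if len(q) else '')
E
```

```text
[ 0.23855434 -0.60468375  0.21800704] [[ 0.     0.93   0.367]
 [-0.     0.367 -0.93 ]
 [-1.    -0.     0.   ]] -68.4663992637577
(np.float64(-183.09073340112838), np.float64(-16.74465116498179))
[0.55702629 0.05212912] 0.5594602130509169
[-1, 0.0009, 0.5373, -0.4941, 69.9]
[-1, 0.1869, 0.5373, -0.4941, 69.9]
-0.6 150 [ 0.25 -0.6   0.29] [ 0.27 -0.52  0.4 ]
-0.5 0  
-0.4 139 [ 0.56 -0.34  0.06] [ 0.62 -0.3   0.09]
-0.3 695 [ 0.49 -0.3   0.06] [ 0.62 -0.2   0.13]
-0.2 19 [ 0.51 -0.2   0.06] [ 0.62 -0.18  0.08]
-0.1 0  
-0.0 0  
0.1 0
```

Request:
step_arm([
  [-1,0,0.045,-0.041,-10],
  [-1,0,0.09,-0.082,-20],
  [-1,0,0.135,-0.123,-30],
  [-1,0,0.18,-0.165,-40],
  [-1,0,0.225,-0.206,-50],
  [-1,0,0.27,-0.247,-60],
  [-1,0,0.315,-0.288,-70],
  [-1,0,0.36,-0.329,-80],
  [-1,0,0.405,-0.371,-90],
  [-1,0,0.45,-0.412,-100],
  [-1,0,0.495,-0.453,-110],
  [-1,0,0.537,-0.494,-110],
])

```text
time_s: 2.7
tool_pos: [0.5576, 0.0535, 0.2184]
tool_rot: [-63.0, 89.9, -21.5]
force: [0.2, -0.5, -0.2]
grip_width: 0.0004
```

Request:
step_arm([
  [-1,0,0,0,0],
  [-1,0,0,0,0],
])

```text
time_s: 2.95
tool_pos: [0.5566, 0.0514, 0.2177]
tool_rot: [-171.7, 89.9, -130.2]
force: [0.3, -2.2, 0.3]
grip_width: 0.0011
```

Run:
```python
from h import *
p,Rm,j=tool(); print(p,j,np.round(monitor.get_obs()['qpos'],0))
rows([(.557,.0521,.031,41.6)],-1)
m,pic,d=cam('wrist'); save('w1.png',pic)
```

```text
[0.55659854 0.0514309  0.21769115] 41.54160916886607 [ 30.  11. -43.  95.   8.  77.  28.]
[-1, 0.1867, 0.0003, 0.0009, -0.1]
```

View pics/w1.png

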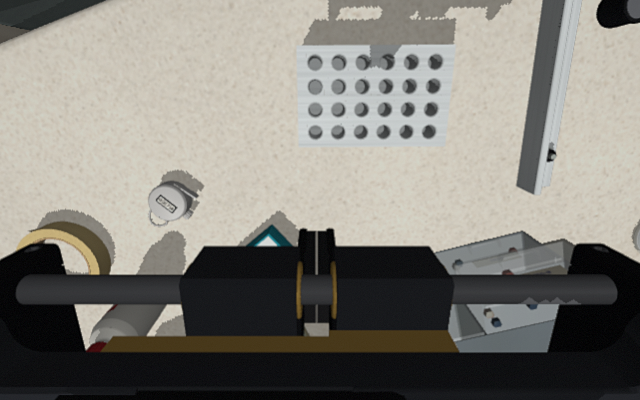

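The wrist view shows the closed fingers at (317,280), clear of the block (300–455, 45–145). The cabinet is at (500,270), close to the hand, so I'll check clearance before descending.

Run:
```python
from h import *
W=np.load('sceneW.npy').reshape(-1,3); k=(W[:,2]>.065)&(W[:,2]<.17)&(W[:,0]>.4)&(W[:,0]<1.1)&(abs(W[:,1])<.5)
q=W[k]; p=np.array([.557,.052])
D=(q[:,:2]-p); u=D@e(41.6); v=D@e(41.6-90)
for lo in range(-200,260,40):
    s=(u*1000>=lo)&(u*1000<lo+40)&(abs(v)<.4)
    if s.sum()>3: print(lo, s.sum(), np.round(np.percentile(v[s],[1,5]),3))
s=(abs(v)<.06)&(abs(u)<.13); print('near',s.sum(),np.round(q[s][:6],3))
cab=q[(q[:,2]>.13)&(q[:,0]>.6)]; print(cv2.minAreaRect((cab[:,:2]*1000).astype(np.float32)), cv2.boxPoints(cv2.minAreaRect((cab[:,:2]*1000).astype(np.float32))))
m,pic,d=cam('wrist');Ww=cloud(m,d);r=regions_of('wrist','block')
for x in r[:2]:
    rr,P=rect_fit(x['pixels'],Ww,.04,.056);print(x['p'],rr,len(P))
r=regions_of('wrist','fence')
for x in r[:1]:
    rr,P=rect_fit(x['pixels'],Ww,.03,.042);print(x['p'],rr,len(P))
```

```text
-200 452 [0.169 0.179]
-160 553 [0.228 0.233]
-120 545 [0.211 0.216]
-80 475 [0.192 0.199]
-40 376 [0.188 0.193]
0 66 [0.143 0.146]
40 794 [0.131 0.137]
80 1182 [0.123 0.126]
120 1230 [0.086 0.09 ]
160 1264 [0.071 0.077]
200 1295 [0.064 0.067]
240 1133 [0.06  0.064]
near 0 []
((839.2094116210938, 2.7589111328125), (1016.2935180664062, 279.928955078125), 60.24163055419922) [[ 465.48734 -368.90625]
 [ 708.501   -507.8471 ]
 [1212.9315   374.42407]
 [ 969.91785  513.3649 ]]
0.67 ((550.7340087890625, 145.13316345214844), (150.53839111328125, 96.43190002441406), 41.836910247802734) 12399
0.92 ((693.6015625, 261.7602844238281), (10.516292572021484, 191.89825439453125), 43.73984146118164) 2106
```

Request:
step_arm([
  [-1,0.06,0,0,0],
  [-1,0.12,0,0,0],
  [-1,0.165,0,0,0],
  [-1,0.187,0,0,0],
  [-1,0.187,0,0,0],
])

```text
time_s: 3.78
tool_pos: [0.5551, 0.0506, 0.0293]
tool_rot: [144.6, 89.8, -174.0]
force: [0.5, -0.1, 0.4]
grip_width: 0.0004
```

```bash
cat >> h.py <<'E'
def arc(C,a,s,off,ths,z=.031,cor=40,grip=-1,hw=9.5):
    # block at C(mm), long axis a; contact at s along axis, gap off; rotate cw about C+cor*e
    C=np.array(C);O=C+cor*e(a);out=[]
    for t in ths:
        b=a-t
        q=O+(s-cor)*e(b)+(48+hw+off)*e(b-90)
        out.append((*(q/1000),z,b))
    rows(out,grip); return out
E
python3 - <<'E'
from h import *
print(monitor.get_obs()['force'],tool()[0])
arc((550.7,145.1),41.8,-58,0,[0,5,10,15,20,25,30])
E
```

```text
[ 0.45615937 -0.0683767   0.38141818] [0.55509557 0.05058293 0.02931451]
[-1, -0.0017, 0.0159, 0.0016, -0.4]
[-1, -0.0016, 0.0246, -0.0031, 4.6]
[-1, -0.0016, 0.0337, -0.007, 9.6]
[-1, -0.0016, 0.0432, -0.0101, 14.6]
[-1, -0.0015, 0.0528, -0.0124, 19.6]
[-1, -0.0015, 0.0626, -0.0138, 24.6]
[-1, -0.0015, 0.0725, -0.0144, 29.6]
```

Request:
step_arm([
  [-1,-0.0015,0.009,0.001,0],
  [-1,-0.0015,0.016,0.001,0],
  [-1,-0.0015,0.021,-0.001,2.5],
  [-1,-0.0015,0.025,-0.003,5],
  [-1,-0.0015,0.029,-0.005,7.5],
  [-1,-0.0015,0.034,-0.007,10],
  [-1,-0.0015,0.038,-0.0085,12.5],
  [-1,-0.0015,0.043,-0.01,15],
  [-1,-0.0015,0.048,-0.011,17.5],
  [-1,-0.0015,0.053,-0.012,20],
  [-1,-0.0015,0.058,-0.013,22.5],
  [-1,-0.0015,0.058,-0.013,22.5],
])

```text
time_s: 5.28
tool_pos: [0.51, 0.0847, 0.0342]
tool_rot: [-62.7, 89.7, -43.7]
force: [1.5, -5.2, 3.2]
grip_width: 0.0006
```

```bash
cat >> h.py <<'E'
def find(cams=('wrist','scene','side')):
    for c in cams:
        m,pic,d=cam(c);W=cloud(m,d)
        for x in regions_of(c,'block')[:2]:
            if not x['pixels'].any(): continue
            rr,P=rect_fit(x['pixels'],W,.04,.056)
            if len(P)<300: continue
            (cx,cy),(w,h),a=rr
            if w<h: a-=90
            p,err=model_fit(P,150,96,[cx,cy,a-90])
            a2=(p[2]+90+90)%180-90
            print(c,round(x['p'],2),len(P),'rect',np.round([cx,cy,w,h,a],1),'fit',np.round([p[0],p[1],a2],1),round(err,2),'fence f,g',np.round(tofence(p),1))
    return pic
E
python3 - <<'E'
from h import *
print(monitor.get_obs()['force'],tool()[0],tool()[2])
find()
E
```

```text
[ 1.45962928 -5.15945187  3.19680892] [0.51000845 0.08474315 0.03417423] 18.98572051118178
wrist 0.87 56811 rect [541.8 159.6 151.6  96.6  20.5] fit [541.2 159.5  20.5] 0.0 fence f,g [-181.     0.5]
scene 0.79 1565 rect [543.7 162.3 150.3 102.9  20.8] fit [543.7 162.2  20.2] 0.03 fence f,g [-177.4    0.8]
side 0.73 1296 rect [541.3 160.7 149.5  99.7  20.8] fit [541.4 161.3  20.7] 0.01 fence f,g [-179.7    1.6]
```

Run:
```python
from h import *
arc((541.8,159.8),20.5,-56,0,[3,6,9,12,15,18,21,24,27,30,33,36],z=.031,hw=11)
```

```text
[-1, 0.0031, 0.0052, -0.003, 1.5]
[-1, 0.0031, 0.0104, -0.0059, 4.5]
[-1, 0.0031, 0.0157, -0.0084, 7.5]
[-1, 0.003, 0.0212, -0.0107, 10.5]
[-1, 0.003, 0.0267, -0.0127, 13.5]
[-1, 0.003, 0.0324, -0.0143, 16.5]
[-1, 0.0029, 0.0381, -0.0157, 19.5]
[-1, 0.0029, 0.0439, -0.0168, 22.5]
[-1, 0.0029, 0.0497, -0.0176, 25.5]
[-1, 0.0029, 0.0556, -0.0181, 28.5]
[-1, 0.0028, 0.0615, -0.0182, 31.5]
[-1, 0.0028, 0.0674, -0.0181, 34.5]
```

Request:
step_arm([
  [-1,0.002,0.005,-0.003,2],
  [-1,0.002,0.0105,-0.006,5],
  [-1,0.002,0.0155,-0.0085,8],
  [-1,0.002,0.021,-0.0105,11],
  [-1,0.002,0.0265,-0.0125,14],
  [-1,0.002,0.0325,-0.0145,17],
  [-1,0.002,0.038,-0.0155,20],
  [-1,0.002,0.044,-0.017,23],
  [-1,0.002,0.0495,-0.0175,26],
  [-1,0.002,0.0555,-0.018,29],
  [-1,0.002,0.0615,-0.018,32],
  [-1,0.002,0.0675,-0.018,35],
])

```text
time_s: 7.08
tool_pos: [0.4705, 0.1403, 0.0323]
tool_rot: [-60.9, 89.6, -77.1]
force: [-1.2, -10.7, 8.4]
grip_width: 0.0006
```

Run:
```python
from h import *
print(monitor.get_obs()['force'],tool()[0],tool()[2])
find()
```

```text
[ -1.16600869 -10.72742596   8.40938497] [0.4705119  0.14026404 0.03227411] -16.17699676956487
wrist 0.93 58626 rect [538.9 185.5  96.7 151.8 -13.2] fit [538.4 185.7 -13.2] 0.0 fence f,g [-165.    21.4]
scene 0.7 1577 rect [541.3 188.8  97.9 154.1 -14.2] fit [541.  189.  -14.3] 0.01 fence f,g [-160.7   21.9]
```

Run:
```python
from h import *
C=np.array([539.2,187]);a=-13.6; D=tool()[0][:2]*1000-C; print(D@e(a),D@e(a-90))
arc(C,a,D@e(a),0,[3,6,9,12,15,18,21,24,27,30,33],z=.031,hw=D@e(a-90)-48)
```

```text
-56.45635246079284 60.30213874132964
[-1, 0.0009, 0.005, -0.0032, 0.6]
[-1, 0.0009, 0.0102, -0.0062, 3.6]
[-1, 0.0009, 0.0155, -0.0089, 6.6]
[-1, 0.0008, 0.0209, -0.0113, 9.6]
[-1, 0.0008, 0.0265, -0.0135, 12.6]
[-1, 0.0008, 0.0321, -0.0153, 15.6]
[-1, 0.0008, 0.0379, -0.0168, 18.6]
[-1, 0.0007, 0.0437, -0.0181, 21.6]
[-1, 0.0007, 0.0496, -0.019, 24.6]
[-1, 0.0007, 0.0555, -0.0196, 27.6]
[-1, 0.0006, 0.0615, -0.0199, 30.6]
```

Request:
step_arm([
  [-1,0,0.005,-0.003,1],
  [-1,0,0.01,-0.006,4],
  [-1,0,0.0155,-0.009,7],
  [-1,0,0.021,-0.0115,10],
  [-1,0,0.0265,-0.0135,13],
  [-1,0,0.032,-0.0155,16],
  [-1,0,0.038,-0.017,19],
  [-1,0,0.0435,-0.018,22],
  [-1,0,0.0495,-0.019,25],
  [-1,0,0.0555,-0.0195,28],
  [-1,0,0.0595,-0.02,30],
  [-1,0,0.0595,-0.02,30],
])

```text
time_s: 8.88
tool_pos: [0.4651, 0.2054, 0.0311]
tool_rot: [-71.1, 89.7, -117.0]
force: [-3.7, -5.5, 5.7]
grip_width: 0.0007
```

Run:
```python
from h import *
print(monitor.get_obs()['force'],tool()[0],tool()[2])
find()
```

```text
[-3.67147002 -5.47994392  5.70759021] [0.4651444  0.20540543 0.03111113] -45.97897083963747
wrist 0.78 58655 rect [546.7 207.4  96.7 151.3 -45.8] fit [546.5 207.8 -45.7] 0.0 fence f,g [-143.8   31.7]
scene 0.74 1178 rect [556.3 216.9  73.2 157.3 -45. ] fit [553.1 215.2 -45. ] 0.03 fence f,g [-133.9   32.5]
side 0.74 1472 rect [547.2 208.4  97.3 153.5 -45.6] fit [546.7 208.8 -45.6] 0.02 fence f,g [-142.9   32.4]
```

Request:
step_arm([
  [-1,0,-0.008,0,0],
  [0,0,-0.015,0,0.3],
  [1,0,-0.015,0.02,0.3],
  [1,0,-0.015,0.04,0.3],
  [1,0,-0.015,0.055,0.3],
  [1,0,-0.015,0.055,0.3],
  [1,0,-0.015,0.055,0.3],
])

```text
time_s: 10.05
tool_pos: [0.4938, 0.1579, 0.0302]
tool_rot: [-161.5, 89.9, 152.2]
force: [-0.2, 0.3, -0.9]
grip_width: 0.0527
```

Run:
```python
from h import *
print(monitor.get_obs()['force'],tool()[0],tool()[2])
find()
C=np.array([546.6,208.2]);a=-45.7;D=tool()[0][:2]*1000-C; print(D@e(a),D@e(a-90),tofence(tool()[0][:2]*1000))
m,pic,d=cam('wrist');save('w2.png',pic)
W=cloud(m,d);r=regions_of('wrist','fence')[0]
P=W[r['pixels']];P=P[~np.isnan(P[:,0])]
D=P[:,:2]*1000-FO;f=D@e(FA);g=D@e(FA+90)
t=(P[:,2]>.0335)&(P[:,2]<.04);print('top f pct',np.percentile(f[t],[1,5,50,95,99]),'g',np.percentile(g[t],[1,99]))
print('lin',np.polyfit(g[t],f[t],1))
fr=(P[:,2]>.008)&(P[:,2]<.028)&(f<6);print('front',fr.sum(),np.percentile(f[fr],[5,50,95]) if fr.sum() else '')
```

```text
[-0.20682469  0.2637467  -0.92676499] [0.49377493 0.15785006 0.03020127] -46.25410769487765
wrist 0.75 59028 rect [545.2 206.6  93.4 151.8 -46. ] fit [545.  206.5 -45.4] 0.0 fence f,g [-145.8   31.9]
scene 0.87 1413 rect [549.6 209.4  93.3 156.6 -45.3] fit [548.1 210.2 -45.8] 0.04 fence f,g [-140.9   32.4]
side 0.71 1430 rect [546.3 209.3  97.5 151.4 -45.5] fit [546.  209.7 -45.6] 0.0 fence f,g [-142.9   33.4]
-0.778895487728775 72.92339014383182 (np.float64(-216.3838783307427), np.float64(31.982719006125464))Traceback (most recent call last):
  File "<stdin>", line 6, in <module>
IndexError: list index out of range
```

View pics/w2.png

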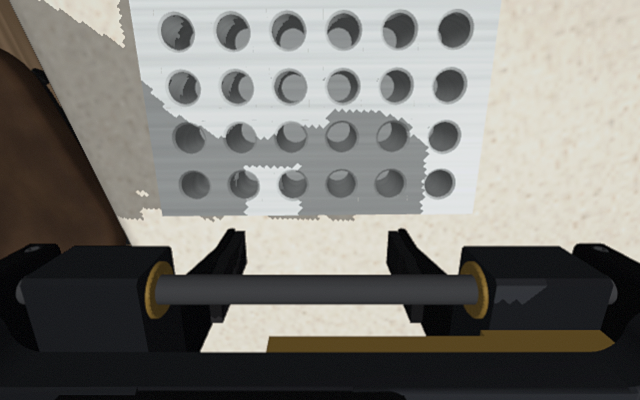

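The wrist view shows the open fingers at (230,280) and (405,280), centred on the block's rear face (columns 162–475, row 215). Next is a straight push toward the fence.

Request:
step_arm([
  [1,0,0.005,0,0],
  [1,0,0.01,0,0],
  [1,0,0.015,0,0],
  [1,0,0.022,0,0],
  [1,0,0.03,0,0],
  [1,0,0.038,0,0],
  [1,0,0.046,0,0],
  [1,0,0.054,0,0],
  [1,0,0.062,0,0],
  [1,0,0.07,0,0],
  [1,0,0.078,0,0],
  [1,0,0.085,0,0],
])

```text
time_s: 11.95
tool_pos: [0.5514, 0.2107, 0.0293]
tool_rot: [-90.6, 89.1, -137.0]
force: [-11.9, -11.1, 11.3]
grip_width: 0.0868
```

Run:
```python
from h import *
o=monitor.get_obs();print(o['force'],o['grip_width'],tool()[0],tool()[2],tofence(tool()[0][:2]*1000))
find()
```

```text
[-11.88314701 -11.09208582  11.25726583] 0.08678826329088069 [0.55136608 0.21069344 0.02925785] -46.39210841489168 (np.float64(-138.287938663824), np.float64(30.47738337093554))
wrist 0.73 59273 rect [594.5 252.   96.6 151.6 -46.2] fit [594.7 252.  -46.2] 0.0 fence f,g [-78.4  30.4]
scene 0.69 1229 rect [597.7 255.1  95.5 156.9 -46.2] fit [596.7 256.2 -47.2] 0.02 fence f,g [-74.1  32.1]
side 0.59 1536 rect [595.5 252.6 101.2 155.4 -46.5] fit [596.5 254.5 -46.5] 0.02 fence f,g [-75.4  31. ]
```

Request:
step_arm([
  [1,0,0.005,0,0],
  [1,0,0.01,0,0],
  [1,0,0.015,0,0],
  [1,0,0.019,0,0],
  [1,0,0.022,0,0],
  [1,0,0.022,0,0],
])

```text
time_s: 13.0
tool_pos: [0.5678, 0.2263, 0.0292]
tool_rot: [-89.7, 89.2, -136.1]
force: [-9.8, -10.3, 8.8]
grip_width: 0.0872
```

Run:
```python
from h import *
o=monitor.get_obs();print(o['force'],o['grip_width'],tool()[0],tool()[2],tofence(tool()[0][:2]*1000))
find(('wrist','side'))
```

```text
[ -9.76967125 -10.27360353   8.82089218] 0.08716133947418367 [0.56777876 0.22631314 0.02924603] -46.382555827672384 (np.float64(-115.63073548132105), np.float64(30.430674655860358))
wrist 0.93 59510 rect [610.9 267.8  96.8 151.9 -46.4] fit [611.2 267.8 -46.3] 0.0 fence f,g [-55.6  30.4]
side 0.66 1555 rect [610.6 267.3 100.6 153.6 -46. ] fit [611.3 269.2 -46.1] 0.02 fence f,g [-54.5  31.3]
```

Request:
step_arm([
  [1,0,0.002,0,0],
  [1,0,0.004,0,0],
  [1,0,0.0045,0,0],
  [1,0,0.0045,0,0],
])

```text
time_s: 13.7
tool_pos: [0.5704, 0.2287, 0.0293]
tool_rot: [-89.6, 89.1, -136.0]
force: [-11.8, -10.6, 10.7]
grip_width: 0.087
```

Request:
step_arm([
  [1,0,0.001,0,0],
  [1,0,0.002,0,0],
  [1,0,0.002,0,0],
])

```text
time_s: 14.08
tool_pos: [0.5704, 0.2288, 0.0293]
tool_rot: [-90.0, 88.9, -136.4]
force: [-15.6, -14.4, 15.2]
grip_width: 0.087
```

Request:
step_arm([
  [1,0,0.002,0,0],
  [1,0,0.003,0,0],
  [1,0,0.003,0,0],
  [1,0,0.003,0,0],
])

```text
time_s: 14.58
tool_pos: [0.5704, 0.2287, 0.0293]
tool_rot: [-90.4, 88.5, -136.8]
force: [-22.1, -18.7, 22.7]
grip_width: 0.0869
```

Run:
```python
from h import *
o=monitor.get_obs();print(o['force'],o['wrist_torque'],tool()[0],tool()[2],tofence(tool()[0][:2]*1000))
find(('wrist','side','scene'))
m,pic,d=cam('scene');save('s3.png',cv2.resize(pic[170:290,170:330],None,fx=5,fy=5,interpolation=2))
```

```text
[-22.14880057 -18.74387678  22.68529005] [-4.07771371  4.85623745  0.07840473] [0.57041992 0.22874793 0.02926726] -46.41067566728792 (np.float64(-112.0391081129305), np.float64(30.36621619085396))
wrist 0.89 59967 rect [613.5 269.9  96.7 151.2 -46.3] fit [613.6 270.  -46.4] 0.0 fence f,g [-52.3  30.3]
side 0.65 1559 rect [614.1 270.1  98.8 154.2 -46.3] fit [614.1 271.5 -46.3] 0.02 fence f,g [-50.9  31.1]
scene 0.9 1193 rect [615.3 271.7  96.2 155.8 -46.1] fit [614.5 272.4 -46.6] 0.02 fence f,g [-50.   31.5]
```

View pics/s3.png

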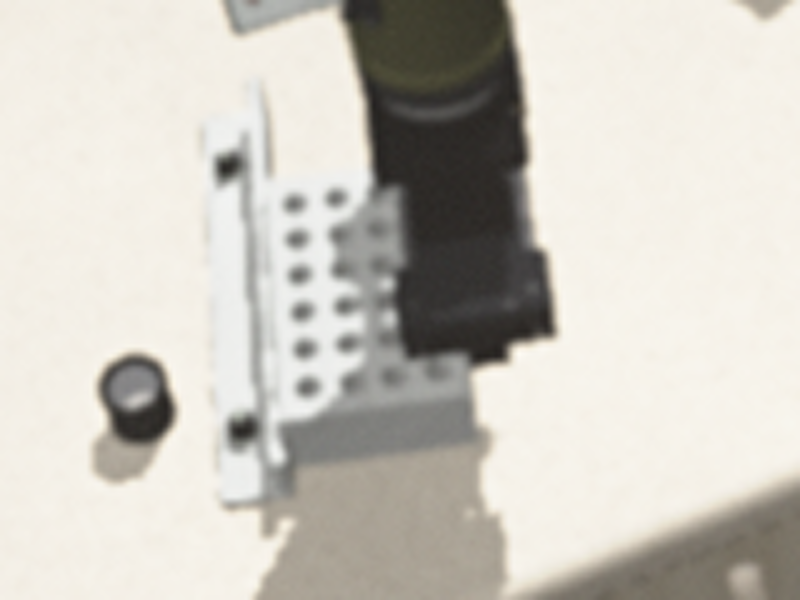

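The block stands against the fence at about (270,300) in the crop, both ends well inside it. Force rises with no further movement, and there is no yaw moment. I'll back off and inspect.

Request:
step_arm([
  [1,0,-0.003,0,0],
  [1,0,-0.007,0,0],
  [1,0,-0.012,0,0],
  [1,0,-0.022,0,0],
  [1,0,-0.04,0,0],
  [1,0,-0.055,0,0],
  [1,-0.04,-0.06,0,0],
  [1,-0.09,-0.06,0,0],
  [1,-0.14,-0.06,0,0],
  [1,-0.17,-0.06,0,0],
  [1,-0.17,-0.06,0,0],
])

```text
time_s: 16.3
tool_pos: [0.5364, 0.1973, 0.2035]
tool_rot: [59.8, 89.6, 13.5]
force: [-0.3, 0.1, -0.1]
grip_width: 0.087
```

Run:
```python
from h import *
o=monitor.get_obs();print(o['force'],tool()[0],tofence(tool()[0][:2]*1000))
find(('wrist','side','scene'))
m,pic,d=cam('wrist');W=cloud(m,d)
D=W[...,:2]*1000-FO;f=D@e(FA);g=D@e(FA+90);z=W[...,2]
# gap profile: block front edge (top, z>.043) and fence front top edge along g, per 10 mm
for g0 in range(-120,125,10):
    s=(g>=g0)&(g<g0+10)&(abs(f)<30)
    b=s&(z>.043)&(z<.055);t=s&(z>.033)&(z<.0395)
    print(g0,b.sum(),np.round(np.nanpercentile(f[b],98),1) if b.sum()>5 else '-',t.sum(),np.round(np.nanpercentile(f[t],[3,50,97]),1) if t.sum()>5 else '-')
save('w4.png',pic)
m,pic,d=cam('side');save('s4.png',cv2.resize(pic[190:310,190:350],None,fx=5,fy=5,interpolation=2))
for c in ['scene']:
    m,pic,d=cam(c);W=cloud(m,d)
    for t in ['carton','counter','tape','loupe','bottle']:
        for r in regions_of(c,t)[:1]:
            P=W[r['pixels']];print(t,round(r['p'],2),np.round(np.nanmedian(P,0),3))
```

```text
[-0.29758028  0.07149828 -0.05478118] [0.53641042 0.19730836 0.20347277] (np.float64(-158.34790235919053), np.float64(31.13300386706824))
wrist 0.93 14532 rect [613.9 269.9  96.3 150.8 -46.3] fit [613.7 269.9 -46.3] 0.0 fence f,g [-52.3  30.2]
side 0.57 1586 rect [614.2 270.8  97.7 154.8 -46. ] fit [614.  271.4 -46.3] 0.02 fence f,g [-51.   31.1]
scene 0.91 1612 rect [614.7 272.   96.6 154.3 -46.4] fit [614.8 272.4 -46.2] 0.01 fence f,g [-49.8  31.3]
-120 0 - 39 [-3.9 -2.7 -1.5]
-110 0 - 39 [-3.9 -2.7 -1.7]
-100 0 - 38 [-4.  -2.7 -1.8]
-90 0 - 36 [-3.8 -2.8 -1.7]
-80 0 - 40 [-4.  -2.7 -1.8]
-70 0 - 40 [-4.  -2.9 -1.8]
-60 0 - 42 [-4.  -2.8 -1.7]
-50 186 -4.8 9 [-4.1 -3.2 -2.1]
-40 343 -4.8 24 [-22.2 -16.2 -13. ]
-30 232 -4.7 11 [-13.4 -12.7 -12.2]
-20 375 -4.9 9 [-21.9 -18.5 -15.7]
-10 216 -4.7 19 [-15.  -13.1 -12.3]
0 357 -4.8 1 -
10 258 -4.8 16 [-16.8 -13.5 -12.3]
20 302 -4.8 7 [-16.9 -14.4 -12.8]
30 319 -4.9 9 [-16.2 -13.9 -12.7]
40 236 -4.8 17 [-17.9 -13.1 -12.4]
50 365 -4.9 0 -
60 221 -4.7 18 [-14.6 -13.  -12.2]
70 374 -4.8 11 [-20.7 -17.1 -14.9]
80 234 -4.8 8 [-13.  -12.6 -12.1]
90 333 -4.8 21 [-21.3 -16.1 -12.9]
100 202 -4.9 6 [-3.4 -2.8 -2.1]
110 0 - 42 [-4.3 -2.8 -1.9]
120 0 - 10 [-4.  -2.9 -1.9]
carton 0.57 [ 0.582 -0.073  0.029]
counter 0.49 [ 0.458 -0.087  0.021]
tape 0.94 [ 0.403 -0.244  0.019]
bottle 0.76 [ 0.505 -0.214  0.071]
```

View pics/w4.png

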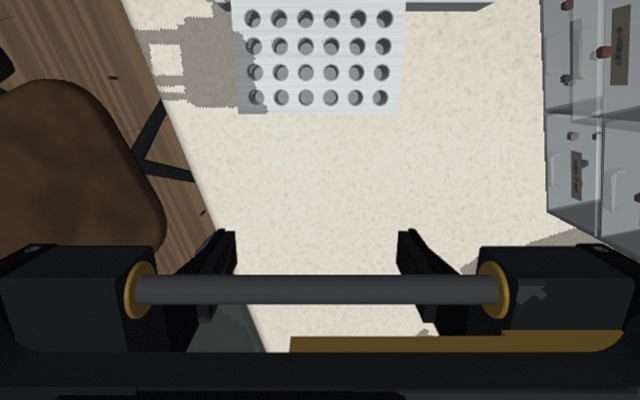

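View pics/s4.png

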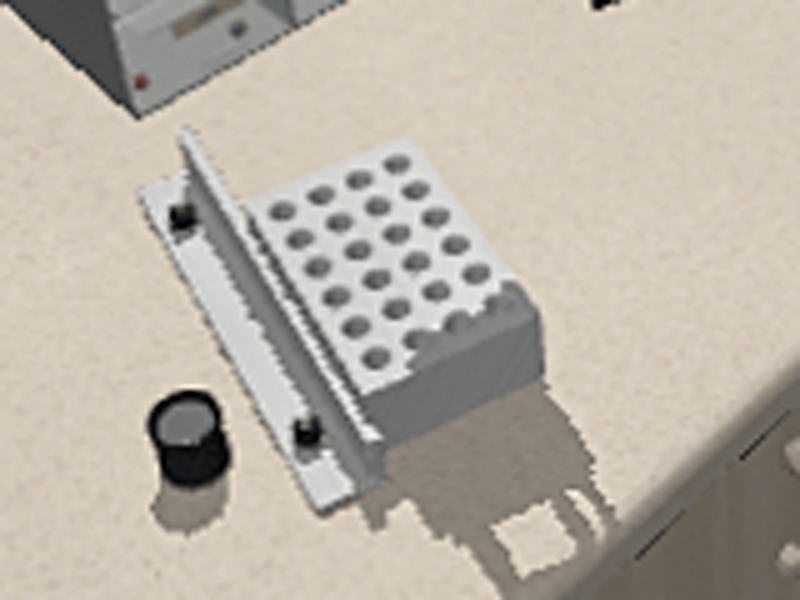

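The wrist view shows the block's rear edge at row 113 and the fence behind it near row 5. The side crop shows the long side tight along the fence from (250,210) to (370,400), with fence showing past both ends and the loupe undisturbed. The gap profile is uniform, so the block is parallel to the fence.

Run:
```python
from h import *
m,pic,d=cam('side');W=cloud(m,d)
r=regions_of('side','loupe')
if r: print(round(r[0]['p'],2),np.round(np.nanmedian(W[r[0]['pixels']],0),3))
find(('wrist',))
print(monitor.get_obs()['force'],monitor.get_obs()['time_s'],env.sign_off())
```

```text
0.54 [0.678 0.385 0.029]
wrist 0.58 14933 rect [614.  270.1  95.6 150.6 -46.3] fit [613.9 270.1 -46.5] 0.0 fence f,g [-52.1  30.2]
the job is handed in; nothing more can be done
[-0.45311778  0.11850401 -0.17938398] 17.2 None
```

The block's long side now lies flush against the front of the fence, and the job is handed in at 17.2 s of the 72 s allowed. I turned it about 88° by pushing one end with closed fingers, then pushed it straight in with both open fingers, sliding it throughout. The hand finished raised and clear.

**Flushness:** Against the fence, force rose to about 37 N with no further movement and almost no twisting moment. Afterwards the block's edge was parallel to the fence within 0.2 mm over its whole length. The measured gap of about 0.8 mm is within the measuring error, about one picture pixel.

**Ends:** The block reaches from about -45 to +105 mm along the fence, which runs from -125 to +125 mm, so neither end sticks out.

**Other things:** Carton, counter, tape, bottle and loupe all measured within 3 mm of where they started, which is within measuring error. The loupe was missed in the last scene-camera picture, but the side camera confirmed it.

**Disagreement:** The three cameras differ by about 2 mm on how far the block sits from the fence, which is as good as their calibration. For flushness I relied on the hard stop and the wrist camera's edge profile.

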